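Put the drilling jig back on the jig tree

ROBOT

A 6-joint arm with a two-finger parallel gripper is mounted at the origin on a cart in front of the work surface, level with it; the furniture and walls round the work are solid. World frame = base frame: x ahead of the robot, y to its left, z up, the work surface at z = 0. Lengths are in m, angles in rad, forces in N, time in s.
With the tool pointing down it reaches from about 0.225 to 0.725 m from the base axis. Payload 3.1 kg.
Tool frame: the origin (TCP) lies between the finger pads; the fingertips stand tip_reach ahead of it and the grasp point (between the pads) lies 2 mm behind it (tip_reach is the distance from the TCP to the fingertips, in m); z points along the fingers, y is the line along which they close (so a half turn about z gives the same grasp; the last joint's range is limited). The gripper opens to 85 mm and grips with 20 to 120 N. Pads are 22 mm wide; open, the fingers measure 114 mm over their backs; the gripper's body (76 mm by 85 mm) begins 54 mm behind the grasp point. The pads swing forward as they close: fully open they stand 13 mm farther back than shut.
Start: joints at [1.162, 0.048, 0.099, 1.622, 0, 1.443], TCP at [0.145, 0.504, 0.248] pointing down, gripper open.
Joint ranges: [-2.91, 2.91], [-0.99, 1.94], [-1.21, 1.42], [-2.12, 2.29], [-1.49, 1.47], [-3.14, 3.14]. Speed limits (rad/s): [2.79, 2.79, 3.14, 3.14, 3.14, 3.14].

INTERFACE

Orientations are given as a unit quaternion [x, y, z, w].
In Python, from station import * gives the robot as it stands. The module is installed in compiled form; this text tells all that it offers.
- The arm moves only by the tool servo_tool, never from a script. Its arguments are lists of equal length, an entry for each row: "turn": the turn, a rotation vector about the world's x, y, z in rad, a list of three; "delta_pos": the shift along the world's x, y, z in cm, a list of three; "fingers": the finger opening in cm, from 0 to 8.54. A call has 1 to 5 rows; each row is the pose to reach, as a shift and turn from the pose commanded when the call began; what a row does not reach only later rows make up. A row lasts 1/8 s, in which the tool goes at most 62.5 mm and 10.7 degrees, less where a joint would pass 70% of its speed; a pose out of reach is approached as far as the arm can. A call with a gripper value outside its range is refused whole. The fingers move at their own pace and stop on an object; "force" is the grip in N (left out, the last holds). Time passes only in rows, so rows that repeat a pose let the fingers close. It gives the time, the measured TCP pose, the force, the opening and the grip force at its end, in the units of the state.
- observe(): the state, without advancing time (a new reading comes with each control period).
- read_camera(name): name is "side" or "top" or "wrist"; returns a dict with "img" (384x512x3 uint8, red, green, blue), "fx", "fy", "cx", "cy" (pixels), "R" (3x3) and "t" (3): a world point X has camera coordinates R X + t; the wrist camera has in their place "tool_from_camera" (4x4, takes a point from camera to tool coordinates, whose origin is the TCP and whose axes are the flange's). Camera axes: x right, y down, z forward; pixel columns grow to the right and rows downward; lengths in m; the calibration is good to about 2 mm. A picture is of the moment at which its call begins: read the wrist's pose just before it. There is no depth.
- finish_job(): hands the job in; it is judged then, once.
Trained networks look in a picture, given as the dict that the camera call returned (one of the last four; its "shot" number tells which), for a name from the list of things; names that differ only in an ending like _2 or _b are one class to them, and where a whole thing is asked for, a point or a joint stands for the part that bears it (a point fixed in the world has none). Each returns a list of dicts, best first, with "conf" (0 to 1); they miss things now and then, are a little off and sometimes report something else, mostly with a low value. They report only what shows in the picture. A call takes as long as a camera call.
- silhouettes(picture, target): "mask" (384x512 bool, what is visible of it) and "pixel" ([column, row] in pixels, amid what is visible of it).
- mark_of(picture, target): "pixel" ([column, row] in pixels: a listed point, or the origin of a listed thing).
The state is a dict: "time_s": time; "qpos": joint angles; "dq": joint speeds; "joint_efforts": joint torques, N m; "tool_pos": TCP position; "tool_rot": TCP orientation; "contact_force": force on the tool from outside, world axes, zero at the start; "moment": the same for the moment, N m; "grip_width": opening from 0.0 (shut) to 1.0 (fully open); "grip_force": force on a finger pad.
Only numpy, scipy, OpenCV 4.12 (cv2) and the standard library are available. Lean on these libraries where they do the work, as an engineer would, in place of code of your own. Each camera call takes 0.05 s, during which the arm holds its last target. There are 200 camera calls.

TASK

Turn the jig tree until its one empty arm points squarely to the front edge of the bench; then take the drilling jig out of the slanted stand and hang it by its round eye on that arm. Leave it hanging upright and free with the arm still pointing to the front, do not drop it on the bench, and leave the amber jar, the small carton and the swab cup standing where they are.

Things in the scene. Friction and masses are not known exactly. Their poses are not given: they have to be found in the camera images.
- jig_tree: Jig tree, fixed: round dark steel foot, 136 mm across, 14 mm thick (origin: centre of its underside, axes along the world's); on it a vertical aluminium column that turns, with four steel arms 90 degrees apart. Three arms carry a jig each, clipped fast (72 mm from the axis at most, 64 mm wide, 54 to 212 mm above the bench); one is empty. All that turns stays within 110 mm of the axis.
- tree_turn (a joint): Turn of the column in rad: 0 when the empty arm points straight to the front edge of the bench (world -x), growing anticlockwise seen from above. It turns freely either way (stops at 3.1 and -3.1), needs about 0.08 N m and stays where it is left.
- tree_hub (a point): Point on the column's axis at the height of the arms' roots, 150 mm above the bench. Its axes turn with the column: the empty arm points along its -x, z is up.
- free_arm_tip (a point): Centre of the 15 mm ball at the tip of the empty arm, 160 mm above the bench, 100 mm from the column's axis. The arm is a straight round bar, 10 mm diameter, that rises 10 mm from the axis to this ball. The column is 22 mm in diameter, with a 36 mm collar at the arms.
- tree_knob (a point): Middle of the round fluted black knob on top of the column: vertical axis, 42 mm diameter (46 over the flutes, which are only drawn), 32 mm high, from 234 to 266 mm above the bench. Gripped from above at any yaw it turns the column.
- stand: Grey plastic stand, fixed: foot 130 x 100 x 12 mm; a slot 9 mm wide, 70 mm long, 45 mm deep holds the jig's lower end. The slot leans 0.55 rad (31.5 degrees) from vertical to the stand's front, its own -x (the jig, with its play, about 0.6 rad): up along the slot is (-0.523, 0, 0.853) in the stand's axes. Origin: on the bench under the slot.
- jig: The drilling jig, loose, 0.18 kg: aluminium plate 64 mm wide, 115 mm high, 6 mm thick, with a 40 mm round through hole (the eye) near its top and a black grip block above. Origin: centre of the eye; x square to the plate, y across its width, z up when it hangs. Plate from z = -88 to +27 mm, grip block +25 to +70 mm. Centre of mass below the eye's centre.
- jig_eye (a point): Centre of the 40 mm eye of the jig (same axes as the jig).
- jig_grip (a point): Centre of the black grip block of the jig, 36 mm wide (jig's y), 18 mm thick (jig's x), 45 mm high (jig's z); 47.5 mm above the centre of the eye along the jig's z. Same axes as the jig.
- amber_jar_mid (a point): Middle of a loose amber jar with a white cap, 44 mm across, 59 mm high, standing; a bystander.
- med_box_mid (a point): Middle of a loose small printed carton, 29 x 83 x 47 mm (x, y, z), standing; a bystander.
- swab_cup_mid (a point): Middle of a loose steel cup with cotton swabs, 57 mm across, 99 mm high over the swabs, standing; a bystander.

How it is judged:
By the outcome, as a careful person would: the job done as asked, in the order asked, and still so for the second after the job is handed in, with the robot touching nothing.
It also fails if it takes over 72 s, if anything falls off the work surface, if the arm or the gripper's body presses on something with over 40 N, if the wrist force passes 120 N, or if a joint passes its speed limit or range.

## Working session

There is one attempt and no reset: what is moved stays moved. The work goes in short steps, Python scripts to look and compute and a tool call to move; the robot and the scene stay as the last step left them, time stands still between calls to the robot, and variables do not carry over. Pictures are saved under pics/ and viewed, at most 10 in all, crops included, and the job is handed in when it is done.

Besides the shell and the picture viewer there is one more tool, called as name(argument=value, ...) on one line, values as JSON. servo_tool: Moves the arm, as the interface text tells. Its arguments: {"type":"object","properties":{"turn":{"type":"array"},"delta_pos":{"type":"array"},"fingers":{"type":"array"},"force":{"type":"number"}},"required":["turn","delta_pos","fingers"]}

```bash
mkdir -p pics; cat > h.py <<'E'
from station import *
import numpy as np, cv2
from scipy.spatial.transform import Rotation as Rn
def cam(name):
    s=observe(); p=read_camera(name)
    if name=="wrist":
        T=np.eye(4);T[:3,:3]=Rn.from_quat(s["tool_rot"]).as_matrix();T[:3,3]=s["tool_pos"]
        M=np.linalg.inv(T@p["tool_from_camera"]);p["R"],p["t"]=M[:3,:3],M[:3,3]
    p["R"]=np.array(p["R"]);p["t"]=np.array(p["t"]);return p
def ray(p,px):
    d=p["R"].T@np.array([(px[0]-p["cx"])/p["fx"],(px[1]-p["cy"])/p["fy"],1]);return -p["R"].T@p["t"],d/np.linalg.norm(d)
def atz(p,px,z):
    c,d=ray(p,px);return c+d*(z-c[2])/d[2]
def tri(l):
    A=np.zeros((3,3));b=np.zeros(3)
    for p,px in l:
        c,d=ray(p,px);P=np.eye(3)-np.outer(d,d);A+=P;b+=P@c
    X=np.linalg.solve(A,b);return X,[np.linalg.norm((np.eye(3)-np.outer(ray(p,px)[1],ray(p,px)[1]))@(X-ray(p,px)[0])) for p,px in l]
def proj(p,X):
    v=p["R"]@np.array(X)+p["t"];return np.array([p["fx"]*v[0]/v[2]+p["cx"],p["fy"]*v[1]/v[2]+p["cy"]])
def save(p,n,crop=None,s=1):
    im=p["img"][...,::-1]
    if crop: im=im[crop[1]:crop[3],crop[0]:crop[2]]
    cv2.imwrite("pics/"+n+".png",cv2.resize(im,None,fx=s,fy=s,interpolation=cv2.INTER_CUBIC))
E
python3 - <<'E'
from h import *
np.set_printoptions(precision=4,suppress=True)
P={n:cam(n) for n in("side","top")}
for n,p in P.items():
    save(p,n); print(n,"campos",-p["R"].T@p["t"])
for k in["jig_tree","tree_hub","free_arm_tip","tree_knob","stand","jig","jig_eye","jig_grip","amber_jar_mid","med_box_mid","swab_cup_mid"]:
    l=[]
    for n,p in P.items():
        m=mark_of(p,k)
        print(k,n,[(np.round(x["pixel"],1).tolist(),round(x["conf"],2)) for x in m[:2]])
        if m:l.append((p,m[0]["pixel"]))
    if len(l)==2: print("   ",*tri(l))
print(observe())
im=np.hstack([P[n]["img"] for n in P])[...,::-1]
cv2.imwrite("pics/a.png",cv2.resize(im,(800,300)))
E
```

```text
side campos [0.568  0.9995 1.011 ]
top campos [ 0.0661 -0.1909  1.3003]
jig_tree side [([253.7, 294.7], 0.65)]
jig_tree top [([180.4, 192.1], 0.77)]
    [ 0.5688  0.1831 -0.0017] [np.float64(0.00032809171158556865), np.float64(0.0003280917115857558)]
tree_hub side [([254.3, 258.2], 0.89), ([258.6, 294.6], 0.71)]
tree_hub top [([170.7, 171.2], 0.58)]
    [0.5667 0.1851 0.1476] [np.float64(0.001693740193706164), np.float64(0.0016937401937059961)]
free_arm_tip side [([245.0, 209.8], 0.6), ([283.2, 236.7], 0.56)]
free_arm_tip top [([183.8, 199.5], 0.89)]
    [0.5357 0.0986 0.2103] [np.float64(0.06343088891475386), np.float64(0.0634308889147542)]
tree_knob side [([256.3, 234.4], 0.68)]
tree_knob top [([162.4, 152.3], 0.78)]
    [0.5668 0.1926 0.2432] [np.float64(0.0029899658264393317), np.float64(0.002989965826439309)]
stand side [([245.7, 209.2], 0.8)]
stand top [([297.0, 209.8], 0.62)]
    [ 0.598  -0.1751  0.0073] [np.float64(0.0023898258231056613), np.float64(0.002389825823105719)]
jig side [([260.5, 188.2], 0.73), ([307.8, 241.2], 0.55)]
jig top [([301.6, 213.6], 0.87), ([299.3, 212.
[... 891 characters left out ...]
(0.0032793054919295446)]
swab_cup_mid side [([215.2, 161.7], 0.62)]
swab_cup_mid top [([377.0, 179.6], 0.94)]
    [ 0.7205 -0.3821  0.0632] [np.float64(0.0027661453839980367), np.float64(0.0027661453839981794)]
{'time_s': 1.2, 'qpos': array([1.1622, 0.048 , 0.0992, 1.622 , 0.    , 1.443 ]), 'dq': array([-0.0007, -0.0005,  0.002 ,  0.0004, -0.0021, -0.0012]), 'joint_efforts': array([ -0.0001, -33.8648,  32.016 ,   0.0012,  -0.0005,  -0.    ]), 'tool_pos': array([0.1455, 0.5044, 0.2483]), 'tool_rot': array([ 0.1399,  0.9902,  0.    , -0.    ]), 'contact_force': array([-0.2516, -0.2428, -0.0347]), 'moment': array([-0.003 ,  0.0332,  0.0436]), 'grip_force': 0.0, 'grip_width': 1.0028724779325104}
```

View pics/side.png

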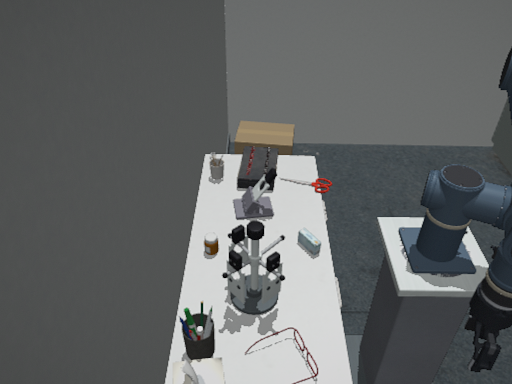

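View pics/top.png

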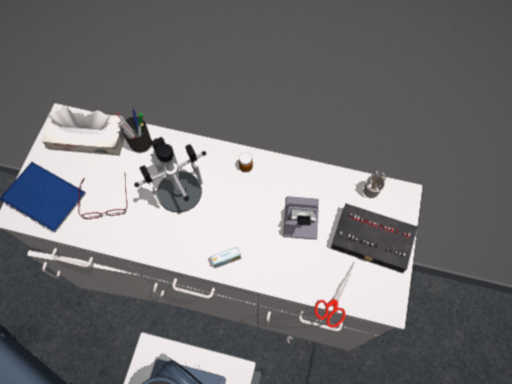

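The side view shows the tree at about (255,260), with its bare arm pointing to the upper right at (283,237). The jig in its stand is near (262,190). In the top view the empty arm's tip is at (184,199), the knob at (164,152) and the jig/stand at (301,217).

```bash
python3 - <<'E'
from h import *
np.set_printoptions(precision=4,suppress=True)
P={n:cam(n) for n in("side","top")}
X,e=tri([(P["side"],(283.2,236.7)),(P["top"],(183.8,199.5))]);print("tip",X,e)
h=np.array([.5675,.184]);
for px in [(183.8,199.5)]:
    t=atz(P["top"],px,.16);print(t,np.arctan2(*-(t[:2]-h)[::-1]),np.linalg.norm(t[:2]-h))
t=atz(P["side"],(283.2,236.7),.16);print(t,np.arctan2(*-(t[:2]-h)[::-1]),np.linalg.norm(t[:2]-h))
save(P["top"],"topc",(230,130,350,270),4)
# stand yaw by mask of foot
m=silhouettes(P["top"],"stand");
for x in m[:1]:
    c=max(cv2.findContours(x["mask"].astype(np.uint8),0,2)[0],key=cv2.contourArea)
    b=cv2.boxPoints(cv2.minAreaRect(c));print(b);print(np.array([atz(P["top"],q,.012) for q in b]))
    
print(P["top"]["R"])
E
```

```text
tip [0.4891 0.1197 0.1634] [np.float64(0.0020000964592918734), np.float64(0.002000096459292034)]
[0.4884 0.1212 0.16  ] 0.6710244454739989 0.10105615793898436
[0.4906 0.115  0.16  ] 0.7311895941719232 0.10335860349238805
[[282.477  237.0381]
 [285.7743 195.8219]
 [320.1542 198.5723]
 [316.8569 239.7885]]
[[ 0.5001 -0.1518  0.012 ]
 [ 0.6296 -0.1321  0.012 ]
 [ 0.6461 -0.2343  0.012 ]
 [ 0.5163 -0.2502  0.012 ]]
[[ 0.2417 -0.9703  0.0066]
 [-0.8902 -0.2245 -0.3964]
 [ 0.3861  0.09   -0.9181]]
```

View pics/topc.png

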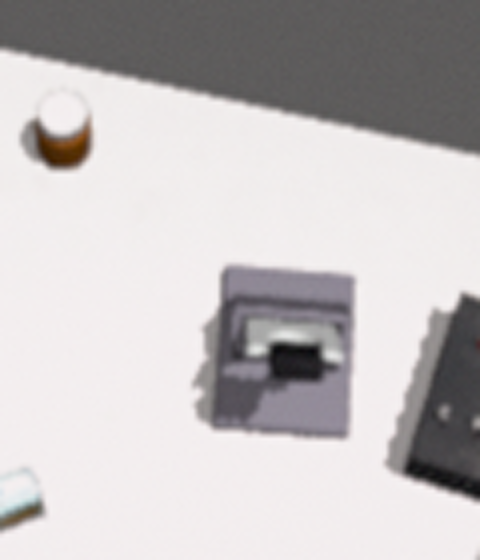

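servo_tool(turn=[[0, 0, 0], [0, 0, 0], [0, 0, 0], [0, 0, 0], [0, 0, 0]], delta_pos=[[4, -3, 4], [8.5, -6.5, 7], [13, -10, 9], [17, -13, 9], [21, -16, 9]], fingers=[8.5, 8.5, 8.5, 8.5, 8.5])

```text
time_s: 1.98
tool_pos: [0.357, 0.3434, 0.3391]
tool_rot: [0.14, 0.99, 0.001, 0.001]
contact_force: [0.5, 0.6, -0.9]
grip_width: 0.994
grip_force: 0.0
```

servo_tool(turn=[[0, 0, 0], [0, 0, 0], [0, 0, 0], [0, 0, 0], [0, 0, 0]], delta_pos=[[4.5, -3.5, 0], [9, -7, 0], [13.5, -10.5, 0], [17, -13, 0], [17, -13, 0]], fingers=[8.5, 8.5, 8.5, 8.5, 8.5])

```text
time_s: 2.6
tool_pos: [0.5276, 0.2122, 0.3368]
tool_rot: [0.142, 0.99, -0.001, -0.001]
contact_force: [0.2, -0.1, -0.3]
grip_width: 0.997
grip_force: 0.0
```

```bash
python3 - <<'E'
from h import *
import station
np.set_printoptions(precision=4,suppress=True)
print([ (k,getattr(station,k)) for k in dir(station) if 'tip' in k.lower()])
s=observe();print(s["tool_pos"],s["qpos"],s["time_s"])
p=cam("wrist");save(p,"w1")
for k in["tree_knob","free_arm_tip","tree_hub","jig_tree"]:
    for m in mark_of(p,k)[:2]: 
        z={"tree_knob":.25,"free_arm_tip":.16,"tree_hub":.15,"jig_tree":0}[k]
        print(k,m["pixel"],m["conf"],atz(p,m["pixel"],z))
E
```

```text
[('tip_reach', 0.017)]
[0.5276 0.2122 0.3368] [ 0.2648  0.2137  0.4609  1.8197 -0.0005  0.5501] 2.6
tree_knob [240.0, 268.3] 0.88 [0.5666 0.1853 0.25  ]
free_arm_tip [165.0, 305.3] 0.32 [0.6305 0.0773 0.16  ]
tree_hub [246.3, 220.7] 0.82 [0.5677 0.1851 0.15  ]
jig_tree [249.7, 183.6] 0.57 [0.5665 0.1838 0.    ]
```

View pics/w1.png

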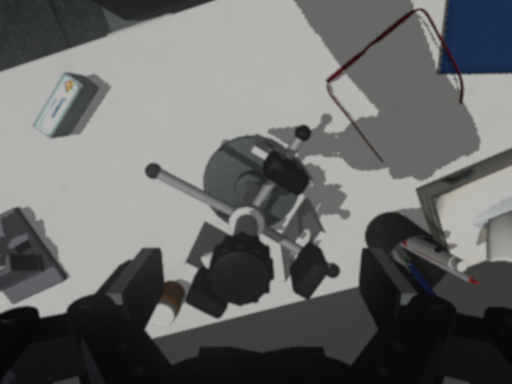

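The wrist view shows the empty arm's ball at (153,171), the knob at (240,268) and the hub at (246,221).

```bash
python3 - <<'E'
from h import *
p=cam("wrist");t=atz(p,(153,171),.16);h=np.array([.567,.185])
# arm axis line: sample bar px
b=atz(p,(200,195),.155)
print(t,np.arctan2(*-(t[:2]-h)[::-1]),np.linalg.norm(t[:2]-h),np.arctan2(*-(b[:2]-h)[::-1]))
E
```

```text
[0.49109615 0.1202198  0.16      ] 0.7064939984275238 0.09978912109987252 0.6592884703318309
```

servo_tool(turn=[[0, 0, 0], [0, 0, 0], [0, 0, 0], [0, 0, 0], [0, 0, 0]], delta_pos=[[3.9, -2.7, 0], [3.9, -2.7, -3], [3.9, -2.7, -6], [3.9, -2.7, -8.4], [3.9, -2.7, -8.4]], fingers=[8.5, 8.5, 8.5, 8.5, 8.5])

```text
time_s: 3.52
tool_pos: [0.5625, 0.188, 0.252]
tool_rot: [0.139, 0.99, -0.001, -0.002]
contact_force: [-0.1, -0.9, -0.6]
grip_width: 0.994
grip_force: 0.0
```

servo_tool(turn=[[0, 0, 0], [0, 0, 0], [0, 0, 0], [0, 0, 0], [0, 0, 0]], delta_pos=[[0, 0, 0], [0, 0, 0], [0, 0, 0], [0, 0, 0], [0, 0, 0]], fingers=[3.5, 3.5, 3.5, 3.5, 3.5], force=40)

```text
time_s: 4.15
tool_pos: [0.5647, 0.1862, 0.2566]
tool_rot: [0.14, 0.99, -0.001, 0.001]
contact_force: [-1.7, -3.9, 6.6]
grip_width: 0.476
grip_force: 43.0
```

servo_tool(turn=[[0, 0, -0.14], [0, 0, -0.28], [0, 0, -0.42], [0, 0, -0.56], [0, 0, -0.69]], delta_pos=[[0, 0, 0], [0, 0, 0], [0, 0, 0], [0, 0, 0], [0, 0, 0]], fingers=[3.5, 3.5, 3.5, 3.5, 3.5])

```text
time_s: 4.78
tool_pos: [0.5656, 0.1874, 0.2567]
tool_rot: [0.468, 0.884, 0.001, 0.002]
contact_force: [1.4, -0.6, 5.0]
grip_width: 0.475
grip_force: 43.1
```

servo_tool(turn=[[0, 0, 0], [0, 0, 0]], delta_pos=[[0, 0, 0], [0, 0, 0]], fingers=[3.5, 3.5])

```text
time_s: 5.03
tool_pos: [0.5655, 0.1874, 0.2567]
tool_rot: [0.467, 0.884, 0.001, 0.002]
contact_force: [1.3, -0.5, 5.4]
grip_width: 0.477
grip_force: 43.1
```

```bash
python3 - <<'E'
from h import *
P=[cam("side"),cam("top"),cam("wrist")]
h=np.array([.567,.185])
for i,p in enumerate(P):
    print(proj(p,[.467,.185,.16]))
    for m in mark_of(p,"free_arm_tip")[:3]:
        t=atz(p,m["pixel"],.16);print(i,m["pixel"],m["conf"],t,np.arctan2(*-(t[:2]-h)[::-1]),np.linalg.norm(t[:2]-h))
save(P[2],"w2")
s=observe();print(s["tool_rot"],s["tool_pos"])
E
```

```text
[293.34012827 255.61623784]
0 [292.4, 255.3] 0.63 [0.46938233 0.18391382 0.16      ] 0.011126404507943841 0.09762371242179357
0 [216.4, 162.7] 0.35 [ 0.69824382 -0.23301528  0.16      ] 1.8750188976860414 0.4381343547695698
[158.29109224 201.27303616]
1 [162.2, 202.2] 0.8 [0.4669989  0.17411956 0.16      ] 0.10837686122344574 0.10059127435954637
[135.63878432 125.76846178]
2 [128.2, 129.4] 0.97 [0.46407817 0.18015024 0.16      ] 0.047085974257060514 0.10303603264336299
[0.46674314 0.88439031 0.00118175 0.00179569] [0.56555909 0.1874114  0.2566772 ]
```

View pics/w2.png

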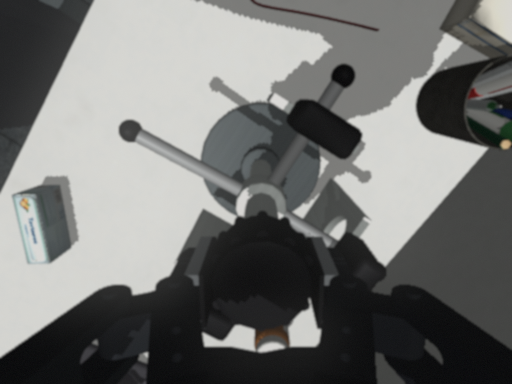

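The ball of the empty arm is at (129,130), the ball of the +y arm at (343,75), and the collar at (262,203).

```bash
python3 - <<'E'
from h import *
p=cam("wrist")
g=cv2.cvtColor(p["img"],cv2.COLOR_RGB2GRAY)
B=[]
for c in((129,130),(343,75)):
    w=(g[c[1]-14:c[1]+15,c[0]-14:c[0]+15]<55).astype(np.uint8);w=cv2.morphologyEx(w,2,np.ones((9,9),np.uint8))
    M=cv2.moments(w,True);q=(c[0]-14+M["m10"]/M["m00"],c[1]-14+M["m01"]/M["m00"]);print(q,M["m00"]);B.append(atz(p,q,.16))
d=B[1]-B[0];print(B,np.linalg.norm(d),np.arctan2(d[1],d[0])-np.pi/4)
hub=atz(p,(262,203),.155);d=B[0]-hub;print(hub,np.arctan2(-d[1],-d[0]))
t=cam("top");save(t,"t2",(120,120,220,230),5)
E
```

```text
Traceback (most recent call last):
ZeroDivisionError: float division by zero
```

```bash
python3 - <<'E'
from h import *
p=cam("wrist")
B=[atz(p,q,.16) for q in((129.5,130.5),(343.5,75.5))]
d=B[1]-B[0];print(B,np.linalg.norm(d),np.arctan2(d[1],d[0])-np.pi/4)
hub=atz(p,(262,203),.155);d=B[0]-hub;print(hub,np.arctan2(-d[1],-d[0]))
t=cam("top");m=mark_of(t,"tree_hub")[:1];print([atz(t,x["pixel"],.15) for x in m])
E
```

```text
[array([0.46508118, 0.17997263, 0.16      ]), array([0.56059116, 0.28686698, 0.16      ])] 0.14334768134870093 0.05618649932345188
[0.56671601 0.1865758  0.155     ] 0.06487838837050386
[array([0.56560556, 0.17655937, 0.15      ])]
```

servo_tool(turn=[[0, 0, -0.05], [0, 0, -0.05], [0, 0, -0.05]], delta_pos=[[0, 0, 0], [0, 0, 0], [0, 0, 0]], fingers=[3.5, 3.5, 3.5])

```text
time_s: 5.9
tool_pos: [0.5657, 0.1874, 0.2567]
tool_rot: [0.489, 0.872, 0.001, 0.002]
contact_force: [1.1, -0.4, 5.1]
grip_width: 0.479
grip_force: 43.1
```

```bash
python3 - <<'E'
from h import *
P=[cam("side"),cam("top"),cam("wrist")]
for i,p in enumerate(P):
    ms=mark_of(p,"free_arm_tip")[:1];hs=mark_of(p,"tree_hub")[:1]
    for m in ms:
      t=atz(p,m["pixel"],.16);print(i,m["pixel"],m["conf"],t)
      for h in hs:
        h=atz(p,h["pixel"],.15);d=h-t;print("  hub",h,np.arctan2(d[1],d[0]))
print(observe()["tool_rot"])
E
```

```text
0 [293.1, 256.8] 0.78 [0.46786357 0.18921264 0.16      ]
  hub [0.56145326 0.18303104 0.15      ] -0.06595414741587033
1 [158.8, 201.4] 0.69 [0.46698274 0.18357658 0.16      ]
  hub [0.56884198 0.17878288 0.15      ] -0.04702729044980751
2 [131.5, 132.9] 0.62 [0.46673841 0.18432418 0.16      ]
  hub [0.56617933 0.18678178 0.15      ] 0.024709070439980815
[0.48867992 0.87246021 0.00134328 0.00182121]
```

servo_tool(turn=[[0, 0, 0], [0, 0, 0], [0, 0, 0], [0, 0, 0], [0, 0, 0]], delta_pos=[[0, 0, 0], [0, 0, 0], [0, 0, 0], [0, 0, 0], [0, 0, 4]], fingers=[8.5, 8.5, 8.5, 8.5, 8.5])

```text
time_s: 6.98
tool_pos: [0.562, 0.1869, 0.289]
tool_rot: [0.489, 0.873, -0.004, -0.004]
contact_force: [1.4, 1.2, 1.4]
grip_width: 0.992
grip_force: 0.0
```

servo_tool(turn=[[0, 0, 0], [0, 0, 0], [0, 0, 0], [0, 0, 0.15], [0, 0, 0.3]], delta_pos=[[0, 0, 4], [0, 0, 7], [-3, 0, 7], [-8, -2, 7], [-12, -5, 7]], fingers=[8.5, 8.5, 8.5, 8.5, 8.5])

```text
time_s: 7.6
tool_pos: [0.443, 0.1374, 0.3643]
tool_rot: [0.349, 0.937, 0.0, 0.0]
contact_force: [0.6, -0.2, 0.9]
grip_width: 0.993
grip_force: 0.0
```

```bash
python3 - <<'E'
from h import *
P=[cam("side"),cam("top"),cam("wrist")]
for i,p in enumerate(P):
    print(i,[(m["pixel"],m["conf"],atz(p,m["pixel"],.16)) for m in mark_of(p,"free_arm_tip")[:2]],[(m["pixel"],m["conf"],atz(p,m["pixel"],.15)) for m in mark_of(p,"tree_hub")[:1]])
print(observe()["tool_pos"])
save(P[2],"w3")
E
```

```text
0 [([292.8, 258.8], 0.72, array([0.46903872, 0.19627172, 0.16      ]))] [([258.2, 257.3], 0.82, array([0.558061  , 0.18297547, 0.15      ]))]
1 [([159.6, 198.7], 0.72, array([0.4748768 , 0.18406225, 0.16      ])), ([300.8, 214.7], 0.59, array([ 0.52191001, -0.18903145,  0.16      ]))] [([170.2, 171.1], 0.72, array([0.56383756, 0.1860614 , 0.15      ]))]
2 [([314.7, 158.0], 0.88, array([0.46508912, 0.18518459, 0.16      ]))] [([373.1, 228.5], 0.75, array([0.57074697, 0.18453749, 0.15      ]))]
[0.44540587 0.137858   0.36404413]
```

View pics/w3.png

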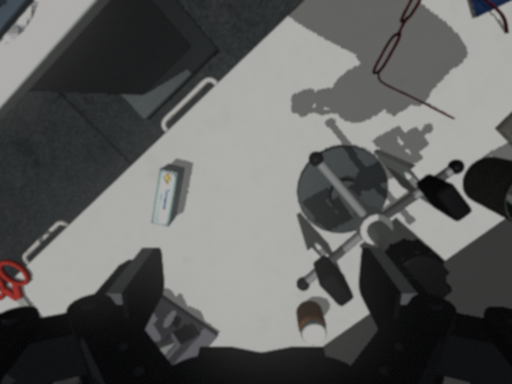

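In this view the empty arm's ball is at (316,159), and the side arms' balls are at (457,167) and (303,284).

```bash
python3 - <<'E'
from h import *
p=cam("wrist")
a,b,c=[atz(p,q,.16) for q in((316,158.5),(457,167),(303,284))]
d=b-c;h=(b+c)/2;e=h-a
print(a,b,c,h,np.linalg.norm(d),"th",np.arctan2(-d[0],d[1]),np.arctan2(e[1],e[0]))
E
```

```text
[0.47135723 0.18803553 0.16      ] [0.57207446 0.28960897 0.16      ] [0.57250109 0.08837336 0.16      ] [0.57228778 0.18899116 0.16      ] 0.20123606566326466 th 0.002120059337337221 0.009467972374364947
```

servo_tool(turn=[[0, 0, 0.17], [0, 0, 0.34], [0, 0, 0.51], [0, 0, 0.68], [0, 0, 0.86]], delta_pos=[[-1, -5, 0], [-2, -11, 0], [-2, -17, 0], [-2, -23, 0], [-2, -29, 0]], fingers=[8.5, 8.5, 8.5, 8.5, 8.5])

```text
time_s: 8.72
tool_pos: [0.4259, -0.1234, 0.3643]
tool_rot: [-0.037, 0.999, 0.0, 0.0]
contact_force: [0.7, -0.1, -0.1]
grip_width: 0.998
grip_force: 0.0
```

servo_tool(turn=[[0.021, -0.149, 0], [0.042, -0.297, 0], [0.063, -0.446, 0], [0.084, -0.594, 0], [0.084, -0.594, 0]], delta_pos=[[0, -1, -2], [0, -3, -5], [0, -5, -8], [0, -6, -10], [0, -6, -10]], fingers=[8.5, 8.5, 8.5, 8.5, 8.5])

```text
time_s: 9.35
tool_pos: [0.4215, -0.1803, 0.2555]
tool_rot: [-0.028, 0.956, 0.036, 0.289]
contact_force: [-1.0, -0.2, 0.5]
grip_width: 0.995
grip_force: 0.0
```

```bash
python3 - <<'E'
from h import *
np.set_printoptions(precision=4,suppress=True)
P=[cam("side"),cam("top"),cam("wrist")]
s=observe();R=Rn.from_quat(s["tool_rot"]).as_matrix();print(s["tool_pos"],R,s["qpos"])
for k in("jig_eye","jig_grip","stand"):
    L=[]
    for i,p in enumerate(P):
        m=mark_of(p,k)[:2];print(k,i,[(x["pixel"],round(x["conf"],2)) for x in m])
        if m:L.append((p,m[0]["pixel"]))
    if len(L)>1:print(*tri(L))
save(P[2],"w4")
E
```

```text
[ 0.4268 -0.1826  0.2678] [[-0.8238 -0.0811  0.5611]
 [-0.0459  0.996   0.0765]
 [-0.5651  0.0373 -0.8242]] [-0.8732 -0.5849 -0.4853  1.3193  0.4997 -0.8524]
jig_eye 0 [([264.3, 183.5], 0.85), ([255.1, 236.4], 0.37)]
jig_eye 1 [([303.1, 218.2], 0.71)]
jig_eye 2 [([234.8, 172.4], 0.85), ([229.0, 175.1], 0.5)]
[ 0.537  -0.195   0.1039] [np.float64(0.00186696391569221), np.float64(0.002509460502483262), np.float64(0.00303367428430327)]
jig_grip 0 [([272.2, 175.4], 0.85)]
jig_grip 1 [([301.8, 223.1], 0.88)]
jig_grip 2 [([228.2, 184.8], 0.92)]
[ 0.5116 -0.197   0.1385] [np.float64(0.0018237606165125916), np.float64(0.0035779390114759747), np.float64(0.0026209509996736476)]
stand 0 [([244.1, 208.1], 0.57)]
stand 1 [([297.7, 210.8], 0.75)]
stand 2 [([241.0, 143.4], 0.82)]
[ 0.599  -0.1824 -0.0009] [np.float64(0.00942444747027024), np.float64(0.0058611576584464645), np.float64(0.006236942475702975)]
```

View pics/w4.png

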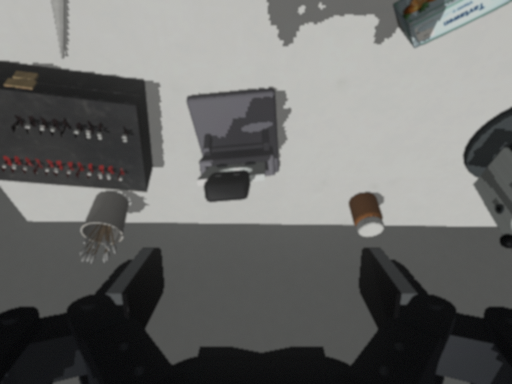

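The wrist view shows the black grip block at (228,186). The stand's foot edge runs from (188,97) to (275,88), slightly rotated from the tool's axes.

```bash
python3 - <<'E'
from h import *
np.set_printoptions(precision=4,suppress=True)
p=cam("wrist");s=observe();print(s["tool_pos"])
a,b=[atz(p,q,.012) for q in((188.5,97),(275,88.5))];d=a-b;print(a,b,np.linalg.norm(d),np.arctan2(d[0],-d[1]))
c,e=[atz(p,q,.012) for q in((277,88.5),(279,150))];f=e-c;print(np.arctan2(f[1],f[0]),np.linalg.norm(f))
mid=(a+b)/2; print("mid front edge",mid)
for q in((231,199),(204,197),(246,197),(207,176),(250,174),(228.2,184.8)): print(q,atz(p,q,.139))
E
```

```text
[ 0.4257 -0.1817  0.2648]
[ 0.5147 -0.2433  0.012 ] [ 0.499  -0.1494  0.012 ] 0.09523143734800607 0.16596186548765626
0.14675953939198727 0.09063156145898502
mid front edge [ 0.5068 -0.1963  0.012 ]
(231, 199) [ 0.5342 -0.1945  0.139 ]
(204, 197) [ 0.5321 -0.2187  0.139 ]
(246, 197) [ 0.5309 -0.181   0.139 ]
(207, 176) [ 0.5042 -0.2149  0.139 ]
(250, 174) [ 0.5004 -0.179   0.139 ]
(228.2, 184.8) [ 0.5147 -0.1971  0.139 ]
```

```bash
cat >> h.py <<'E'
def target_R(yaw,tilt):
    c,s=np.cos(yaw),np.sin(yaw);z=np.array([np.sin(tilt)*c,np.sin(tilt)*s,-np.cos(tilt)]);y=np.array([-s,c,0]);return np.c_[np.cross(y,z),y,z]
def to(pos,yaw,tilt):
    s=observe();R=Rn.from_quat(s["tool_rot"])
    print("d cm",np.round((np.array(pos)-s["tool_pos"])*100,2),"turn",np.round((Rn.from_matrix(target_R(yaw,tilt))*R.inv()).as_rotvec(),3))
E
python3 -c "
from h import *
to((.4664,-.204,.2075),.155,.6)"
```

```text
d cm [ 4.07 -2.23 -5.73] turn [-0.04  -0.006  0.074]
```

servo_tool(turn=[[-0.02, 0, 0.04], [-0.04, -0.006, 0.074], [-0.04, -0.006, 0.074], [-0.04, -0.006, 0.074], [-0.04, -0.006, 0.074]], delta_pos=[[2, -1.1, -3], [4.1, -2.2, -5.7], [4.1, -2.2, -5.7], [4.1, -2.2, -5.7], [4.1, -2.2, -5.7]], fingers=[8.5, 8.5, 8.5, 8.5, 8.5])

```text
time_s: 10.62
tool_pos: [0.4666, -0.2041, 0.2092]
tool_rot: [-0.074, 0.952, 0.022, 0.295]
contact_force: [0.7, 0.7, 0.6]
grip_width: 0.995
grip_force: 0.0
```

```bash
python3 - <<'E'
from h import *
np.set_printoptions(precision=4,suppress=True)
P=[cam("side"),cam("top"),cam("wrist")]
L=[]
for i,p in enumerate(P):
    m=mark_of(p,"jig_grip")[:1];print(i,[(x["pixel"],round(x["conf"],2)) for x in m])
    if m:L.append((p,m[0]["pixel"]))
print(*tri(L));X=tri(L)[0]
print(atz(P[2],L[-1][1],.139))
m=silhouettes(P[2],"jig_grip")[0]
save(P[2],"w5")
to((.511,-.197,.1415),.155,.6);print(observe()["tool_pos"])
E
```

```text
0 [([270.6, 174.3], 0.57)]
1 [([302.6, 221.6], 0.81)]
2 [([255.9, 205.4], 0.71)]
[ 0.5156 -0.1993  0.1377] [np.float64(0.0036522924847163726), np.float64(0.0030079657540684522), np.float64(0.0009392649818658524)]
[ 0.5124 -0.1999  0.139 ]
d cm [ 4.46  0.68 -6.62] turn [-0.     0.     0.001]
[ 0.4664 -0.2038  0.2077]
```

View pics/w5.png

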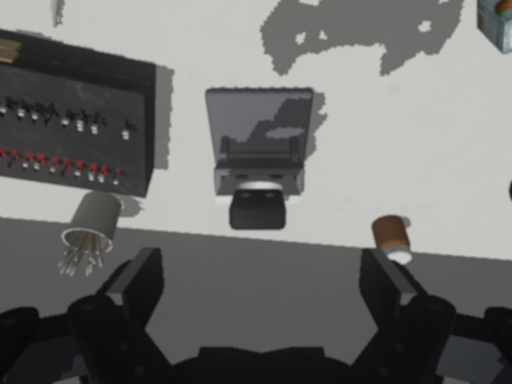

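The jig sits square to the tool, with the grip block centred at (258,210) and the fingers centred at about column 262. I'll move 2 mm to −y and close in.

servo_tool(turn=[[0, 0, 0], [0, 0, 0], [0, 0, 0], [0, 0, 0], [0, 0, 0]], delta_pos=[[1.4, 0.1, -2], [2.6, 0.3, -3.8], [3.7, 0.4, -5.4], [4.6, 0.5, -6.6], [4.6, 0.5, -6.6]], fingers=[8.5, 8.5, 8.5, 8.5, 8.5])

```text
time_s: 11.6
tool_pos: [0.5119, -0.1978, 0.1397]
tool_rot: [-0.074, 0.953, 0.024, 0.294]
contact_force: [-0.9, 0.1, 0.3]
grip_width: 0.995
grip_force: 0.0
```

servo_tool(turn=[[0, 0, 0], [0, 0, 0], [0, 0, 0], [0, 0, 0], [0, 0, 0]], delta_pos=[[0, 0, 0], [0, 0, 0], [0, 0, 0], [0, 0, 0], [0, 0, 0]], fingers=[5, 2.5, 2.5, 2.5, 2.5], force=60)

```text
time_s: 12.22
tool_pos: [0.5126, -0.1993, 0.1425]
tool_rot: [-0.073, 0.952, 0.022, 0.295]
contact_force: [-5.0, -0.6, 5.5]
grip_width: 0.408
grip_force: 60.0
```

servo_tool(turn=[[0, 0, 0]], delta_pos=[[0, 0, 0]], fingers=[2.5])

```text
time_s: 12.35
tool_pos: [0.5126, -0.1993, 0.1425]
tool_rot: [-0.074, 0.952, 0.022, 0.295]
contact_force: [-5.2, -0.8, 5.4]
grip_width: 0.414
grip_force: 60.1
```

```bash
python3 - <<'E'
from h import *
np.set_printoptions(precision=4,suppress=True)
s=observe();print(s["tool_pos"],s["contact_force"],s["moment"],s["grip_width"]*85)
p=cam("wrist");save(p,"w6")
E
```

```text
[ 0.5126 -0.1993  0.1425] [-5.1664 -0.83    5.4312] [-0.0612  0.7674  0.154 ] 35.152865444394145
```

View pics/w6.png

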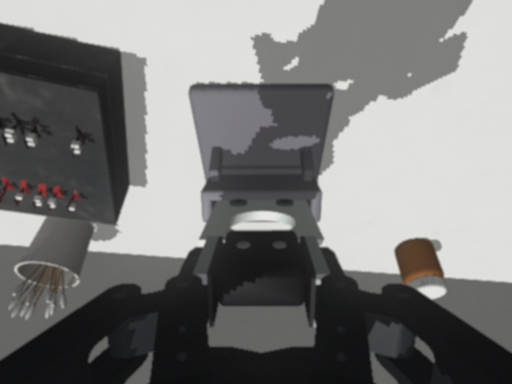

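The block is held, with the eye visible above it at (263,218). Pulling along the slot.

servo_tool(turn=[[0, 0, 0], [0, 0, 0], [0, 0, 0], [0, 0, 0], [0, 0, 0]], delta_pos=[[-0.7, -0.1, 1.1], [-1.5, -0.2, 2.4], [-2.4, -0.35, 3.9], [-3.2, -0.5, 5.3], [-4, -0.6, 6.6]], fingers=[2.5, 2.5, 2.5, 2.5, 2.5])

```text
time_s: 13.02
tool_pos: [0.4711, -0.2044, 0.2067]
tool_rot: [-0.073, 0.953, 0.024, 0.293]
contact_force: [0.0, 0.6, -2.6]
grip_width: 0.41
grip_force: 61.9
```

servo_tool(turn=[[0, 0, 0], [0, 0, 0], [0, 0, 0], [0, 0, 0]], delta_pos=[[-1.5, 0.5, 3], [-3, 1, 6], [-4, 2, 8], [-4, 2, 8]], fingers=[2.5, 2.5, 2.5, 2.5])

```text
time_s: 13.52
tool_pos: [0.4322, -0.1851, 0.2891]
tool_rot: [-0.074, 0.952, 0.022, 0.295]
contact_force: [0.3, -0.9, -2.0]
grip_width: 0.409
grip_force: 62.0
```

```bash
python3 - <<'E'
from h import *
np.set_printoptions(precision=4,suppress=True)
s=observe();print(s["tool_pos"],s["contact_force"],s["moment"],s["grip_width"]*85,s["qpos"],s["time_s"])
P=[cam("side"),cam("top"),cam("wrist")]
R=Rn.from_quat(s["tool_rot"]).as_matrix()
for k in("jig_eye","jig_grip"):
    L=[]
    for p in P:
        m=mark_of(p,k)[:1]
        if m and m[0]["conf"]>.4:L.append((p,m[0]["pixel"]))
    X,e=tri(L);print(k,len(L),X,e,"tool",R.T@(X-s["tool_pos"]))
to((.36,.12,.30),0,0)
E
```

```text
[ 0.4322 -0.1851  0.2891] [ 0.2913 -0.8743 -2.0443] [-0.1813  0.879  -0.0214] 34.76382980250845 [-0.869  -0.5514 -0.4223  1.3552  0.5025 -0.9342] 13.525
jig_eye 3 [ 0.4543 -0.1802  0.2499] [np.float64(0.000884752521328984), np.float64(0.0019913301291642513), np.float64(0.001669165473901921)] tool [0.0035 0.0015 0.0451]
jig_grip 3 [ 0.4389 -0.1842  0.2796] [np.float64(0.00031155817088194144), np.float64(0.0012180450360067406), np.float64(0.0014077956175811825)] tool [-0.0002 -0.0001  0.0117]
d cm [-7.23 30.46  1.37] turn [-0.048  0.598 -0.149]
```

servo_tool(turn=[[-0.01, 0.12, -0.03], [-0.02, 0.24, -0.06], [-0.03, 0.36, -0.09], [-0.04, 0.48, -0.12], [-0.048, 0.598, -0.149]], delta_pos=[[-1.5, 5, 0.5], [-3, 10, 1], [-4.5, 15, 1], [-6, 20, 1], [-7.2, 25, 1]], fingers=[2.5, 2.5, 2.5, 2.5, 2.5])

```text
time_s: 14.6
tool_pos: [0.3604, 0.0674, 0.2983]
tool_rot: [-0.0, 1.0, -0.0, 0.0]
contact_force: [1.7, -0.2, -1.3]
grip_width: 0.415
grip_force: 61.9
```

servo_tool(turn=[[0, 0, 0], [0, 0, 0], [0, 0, 0], [0, 0, 0], [0, 0, 0]], delta_pos=[[0, 4, -2], [1, 8, -4], [2, 12, -7], [2, 12, -8.5], [2, 12, -8.5]], fingers=[2.5, 2.5, 2.5, 2.5, 2.5])

```text
time_s: 15.22
tool_pos: [0.3794, 0.185, 0.2108]
tool_rot: [-0.001, 1.0, -0.001, -0.001]
contact_force: [0.5, -0.5, -1.5]
grip_width: 0.408
grip_force: 62.2
```

```bash
python3 - <<'E'
from h import *
np.set_printoptions(precision=4,suppress=True)
s=observe();print(s["tool_pos"],s["contact_force"],s["grip_width"]*85,s["time_s"])
P=[cam("side"),cam("top"),cam("wrist")]
R=Rn.from_quat(s["tool_rot"]).as_matrix();print(R)
for k in("jig_eye","jig_grip","free_arm_tip","tree_hub","tree_knob"):
    L=[]
    for i,p in enumerate(P):
        m=mark_of(p,k)[:1]
        if m: print(k,i,m[0]["pixel"],m[0]["conf"])
        if m and m[0]["conf"]>.4:L.append((p,m[0]["pixel"]))
    if len(L)>1:
        X,e=tri(L);print(k,len(L),X,e,"tool",R.T@(X-s["tool_pos"]))
a=cv2.resize(P[0]["img"][170:310,220:340],(560,600*14//14*1),interpolation=2)
save(P[0],"s7",(225,190,325,300),5)
to((.38,.186,.215),0,0)
E
```

```text
[0.3794 0.185  0.2108] [ 0.5302 -0.4541 -1.4579] 34.647798997416636 15.225
[[-1.     -0.0013 -0.0029]
 [-0.0013  1.     -0.0019]
 [ 0.0029 -0.0019 -1.    ]]
jig_eye 0 [324.9, 256.5] 0.66
jig_eye 1 [144.6, 230.5] 0.62
jig_eye 2 [261.8, 224.8] 0.56
jig_eye 3 [0.3818 0.1884 0.1608] [np.float64(0.003536869520165675), np.float64(0.0038451085075535854), np.float64(0.0034369053019046815)] tool [-0.0026  0.0035  0.0499]
jig_grip 0 [326.9, 246.9] 0.82
jig_grip 1 [142.1, 225.8] 0.64
jig_grip 2 [262.8, 264.8] 0.82
jig_grip 3 [0.3833 0.1883 0.1978] [np.float64(0.001295299556419197), np.float64(0.0031088751711145167), np.float64(0.002845392177377583)] tool [-0.0039  0.0034  0.0129]
free_arm_tip 0 [308.1, 239.3] 0.61
free_arm_tip 1 [159.0, 200.7] 0.83
free_arm_tip 2 [260.6, 350.3] 0.5
free_arm_tip 3 [0.4388 0.1756 0.205 ] [np.float64(0.008056581632272594), np.float64(0.015544526556572924), np.float64(0.012699979519247813)] tool [-0.0594 -0.0094  0.0056]
tree_hub 0 [257.5, 258.7] 0.57
tree_hub 1 [173.2, 168.6] 0.72
tree_hub 2 [0.5663 0.1825 0.1488] [np.float64(0.0071883480150979106), np.float64(0.007188348015097816)] tool [-0.1871 -0.0026  0.0615]
tree_knob 0 [251.6, 234.5] 0.96
tree_knob 1 [163.8, 153.1] 0.56
tree_knob 2 [0.5738 0.1897 0.2368] [np.float64(0.002096768388476665), np.float64(0.0020967683884765068)] tool [-0.1943  0.0045 -0.0266]
d cm [-0.04  0.07  0.27] turn [ 0.001  0.    -0.001]
```

View pics/s7.png

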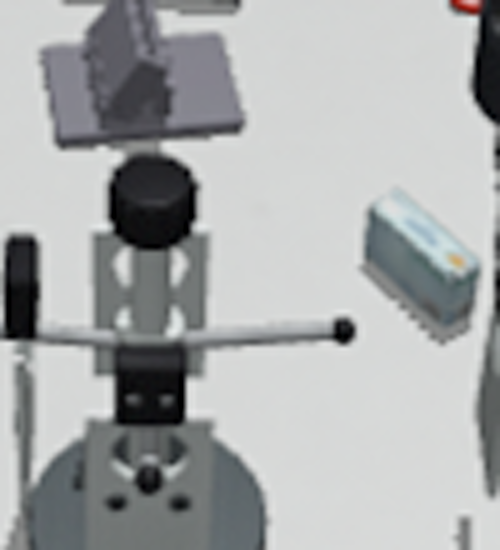

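The arm is clear and the ball is at side pixel (294,256). The eye is level with it, so I'm moving in over the ball.

servo_tool(turn=[[0, 0, 0], [0, 0, 0], [0, 0, 0], [0, 0, 0], [0, 0, 0]], delta_pos=[[1.5, 0.05, -0.1], [3, 0.05, -0.1], [4.5, 0.05, -0.1], [6, 0.05, -0.1], [7, 0.05, -0.1]], fingers=[2.5, 2.5, 2.5, 2.5, 2.5])

```text
time_s: 16.75
tool_pos: [0.4516, 0.1856, 0.2111]
tool_rot: [-0.0, 1.0, -0.001, 0.0]
contact_force: [-0.6, -0.9, -2.0]
grip_width: 0.411
grip_force: 62.3
```

```bash
python3 - <<'E'
from h import *
np.set_printoptions(precision=4,suppress=True)
s=observe();print(s["tool_pos"],s["contact_force"])
P=[cam("side"),cam("top"),cam("wrist")]
for k,z in(("jig_eye",None),("free_arm_tip",.16)):
    L=[]
    for i,p in enumerate(P):
        m=mark_of(p,k)[:1]
        if m: print(k,i,m[0]["pixel"],m[0]["conf"],atz(p,m[0]["pixel"],.16))
        if m and m[0]["conf"]>.4:L.append((p,m[0]["pixel"]))
    if len(L)>1: print(tri(L))
p=P[0];print("side proj ball exp",proj(p,[.467,.186,.16]),"eye exp",proj(p,s["tool_pos"]-[0,0,.05]))
E
```

```text
[0.4516 0.1856 0.2111] [-0.5505 -0.8983 -2.0165]
jig_eye 1 [156.3, 207.6] 0.74 [0.4486 0.1842 0.16  ]
jig_eye 2 [258.9, 223.0] 0.69 [0.4487 0.185  0.16  ]
(array([0.4495, 0.1849, 0.1577]), [np.float64(0.00011378845518979034), np.float64(0.0001137884551898028)])
free_arm_tip 0 [293.0, 256.7] 0.77 [0.4681 0.1889 0.16  ]
free_arm_tip 1 [373.3, 182.5] 0.19 [ 0.661  -0.3596  0.16  ]
side proj ball exp [293.3622 255.8976] eye exp [299.3059 255.568 ]
```

servo_tool(turn=[[0, 0, 0], [0, 0, 0], [0, 0, 0], [0, 0, 0], [0, 0, 0]], delta_pos=[[0.8, 0, 0], [1.6, 0, 0], [2.4, 0, 0], [3.2, 0, 0], [3.6, 0, 0]], fingers=[2.5, 2.5, 2.5, 2.5, 2.5])

```text
time_s: 17.82
tool_pos: [0.487, 0.1857, 0.2111]
tool_rot: [-0.0, 1.0, -0.0, 0.0]
contact_force: [-0.3, 0.8, -1.8]
grip_width: 0.41
grip_force: 62.3
```

servo_tool(turn=[[0, 0, 0], [0, 0, 0], [0, 0, 0], [0, 0, 0], [0, 0, 0]], delta_pos=[[0, 0, -0.3], [0, 0, -0.6], [0, 0, -0.9], [0, 0, -1.1], [0, 0, -1.2]], fingers=[2.5, 2.5, 2.5, 2.5, 2.5])

```text
time_s: 18.45
tool_pos: [0.4862, 0.1857, 0.1997]
tool_rot: [-0.0, 1.0, -0.0, 0.0]
contact_force: [-1.2, 0.1, 3.2]
grip_width: 0.408
grip_force: 62.5
```

```bash
python3 - <<'E'
from h import *
np.set_printoptions(precision=4,suppress=True)
s=observe();print(s["tool_pos"],s["contact_force"],s["moment"])
P=[cam("side"),cam("top"),cam("wrist")]
for k,z in(("jig_eye",None),("jig_grip",0),("free_arm_tip",.16),("tree_knob",0)):
    L=[]
    for i,p in enumerate(P):
        m=mark_of(p,k)[:1]
        if m: print(k,i,m[0]["pixel"],m[0]["conf"],atz(p,m[0]["pixel"],.16))
        if m and m[0]["conf"]>.4:L.append((p,m[0]["pixel"]))
    if len(L)>1: print(tri(L))
E
```

```text
[0.4862 0.1857 0.1997] [-1.2235  0.1427  3.2054] [-0.0944  0.3569 -0.0067]
jig_eye 0 [285.7, 261.4] 0.72 [0.4878 0.2056 0.16  ]
jig_eye 1 [162.1, 195.4] 0.68 [0.4856 0.1807 0.16  ]
jig_eye 2 [262.0, 223.8] 0.91 [0.4796 0.1869 0.16  ]
(array([0.4883, 0.1871, 0.1416]), [np.float64(0.002527432727294343), np.float64(0.003878601893963609), np.float64(0.0014511500434213592)])
jig_grip 0 [284.2, 247.2] 0.67 [0.4895 0.1548 0.16  ]
jig_grip 1 [157.8, 189.5] 0.63 [0.4991 0.1975 0.16  ]
jig_grip 2 [260.7, 263.0] 0.67 [0.5028 0.1862 0.16  ]
(array([0.4893, 0.1862, 0.1895]), [np.float64(0.003326929273179077), np.float64(0.001850932255781686), np.float64(0.0017829319258312634)])
free_arm_tip 0 [293.4, 255.4] 0.63 [0.4668 0.1842 0.16  ]
free_arm_tip 1 [159.4, 201.6] 0.66 [0.4668 0.1819 0.16  ]
free_arm_tip 2 [256.9, 200.7] 0.8 [0.4667 0.1842 0.16  ]
(array([0.4671, 0.1832, 0.1587]), [np.float64(0.0004407057949007255), np.float64(0.0009166046069261247), np.float64(0.0009643332462275998)])
tree_knob 0 [254.6, 233.5] 0.81 [0.5683 0.1038 0.16  ]
tree_knob 1 [162.6, 154.1] 0.75 [0.6043 0.2198 0.16  ]
(array([0.5672, 0.1903, 0.2414]), [np.float64(0.0012318074163306593), np.float64(0.0012318074163306042)])
```

Contact is felt (about 5 N change) at the expected height. I'm releasing gently and lifting straight up.

servo_tool(turn=[[0, 0, 0], [0, 0, 0], [0, 0, 0], [0, 0, 0], [0, 0, 0]], delta_pos=[[0, 0, 0], [0, 0, 0], [0, 0, 0], [0, 0, 0], [0, 0, 0]], fingers=[3.6, 3.9, 4.5, 6, 6.5])

```text
time_s: 19.82
tool_pos: [0.4865, 0.1858, 0.1993]
tool_rot: [-0.0, 1.0, -0.0, 0.0]
contact_force: [1.1, 1.2, -0.2]
grip_width: 0.762
grip_force: 0.0
```

servo_tool(turn=[[0, 0, 0], [0, 0, 0], [0, 0, 0], [0, 0, 0], [0, 0, 0]], delta_pos=[[0, 0, 0], [0, 0, 1], [0, 0, 3], [0, 0, 6], [0, 0, 9]], fingers=[6.5, 6.5, 6.5, 6.5, 6.5])

```text
time_s: 20.45
tool_pos: [0.4864, 0.1858, 0.2909]
tool_rot: [-0.0, 1.0, -0.0, 0.001]
contact_force: [0.3, 0.1, -0.1]
grip_width: 0.761
grip_force: 0.0
```

servo_tool(turn=[[0, 0, 0], [0, 0, 0], [0, 0, 0], [0, 0, 0], [0, 0, 0]], delta_pos=[[-3, 0, 2], [-8, 0, 3], [-12, 0, 3], [-12, 0, 3], [-12, 0, 3]], fingers=[6.5, 6.5, 6.5, 6.5, 6.5])

```text
time_s: 21.08
tool_pos: [0.367, 0.1859, 0.32]
tool_rot: [-0.0, 1.0, -0.0, 0.001]
contact_force: [1.1, -0.1, -1.5]
grip_width: 0.764
grip_force: 0.0
```

```bash
python3 - <<'E'
from h import *
np.set_printoptions(precision=4,suppress=True)
s=observe();print(s["tool_pos"],s["contact_force"],s["time_s"])
P=[cam("side"),cam("top"),cam("wrist")]
for k,z in(("jig_eye",.143),("jig_grip",.19),("free_arm_tip",.16),("tree_hub",.15),("med_box_mid",.024),("amber_jar_mid",.03),("swab_cup_mid",.05)):
    L=[]
    for i,p in enumerate(P):
        m=mark_of(p,k)[:1]
        if m: print(k,i,m[0]["pixel"],round(m[0]["conf"],2),atz(p,m[0]["pixel"],z))
        if m and m[0]["conf"]>.4:L.append((p,m[0]["pixel"]))
    if len(L)>1: print("   ",*tri(L))
E
```

```text
[0.367  0.1859 0.32  ] [ 1.1248 -0.0891 -1.4551] 21.075
jig_eye 0 [286.3, 260.2] 0.59 [0.4844 0.1855 0.143 ]
jig_eye 1 [161.2, 197.6] 0.88 [0.4851 0.1865 0.143 ]
jig_eye 2 [262.5, 292.6] 0.74 [0.4892 0.1878 0.143 ]
    [0.4853 0.1871 0.1455] [np.float64(0.000918521927085273), np.float64(0.0016336361817030128), np.float64(0.0020749691636972795)]
jig_grip 0 [287.3, 248.9] 0.5 [0.4846 0.1905 0.19  ]
jig_grip 1 [157.1, 190.1] 0.79 [0.4857 0.1884 0.19  ]
jig_grip 2 [260.8, 320.3] 0.84 [0.4876 0.1861 0.19  ]
    [0.4857 0.1879 0.1898] [np.float64(0.0021134658493456035), np.float64(0.0005577204853963011), np.float64(0.002427958429170818)]
free_arm_tip 0 [293.0, 256.2] 0.81 [0.468  0.1871 0.16  ]
free_arm_tip 1 [160.9, 200.3] 0.89 [0.4713 0.1792 0.16  ]
free_arm_tip 2 [259.4, 284.0] 0.95 [0.469  0.1847 0.16  ]
    [0.4703 0.1829 0.1565] [np.float64(0.002862018420564573), np.float64(0.003364156977800881), np.float64(0.0019579202317919894)]
tree_hub 0 [253.6, 258.4] 0.84 [0.57   0.1871 0.15  ]
tree_hub 1 [172.5, 171.6] 0.91 [0.5639 0.1795 0.15  ]
tree_hub 2 [262.4, 359.1] 0.79 [0.5662 0.1878 0
[... 187 characters left out ...]
42  0.024 ]
med_box_mid 1 [225.8, 256.3] 0.72 [ 0.4014 -0.0098  0.024 ]
med_box_mid 2 [110.0, 176.9] 0.78 [ 0.3942 -0.01    0.024 ]
    [ 0.401  -0.0115  0.0233] [np.float64(0.006231627510496661), np.float64(0.0018492729227150971), np.float64(0.006466165675713913)]
amber_jar_mid 0 [212.6, 246.3] 0.76 [0.6957 0.0258 0.03  ]
amber_jar_mid 1 [244.0, 160.4] 0.7 [0.706  0.0178 0.03  ]
    [0.7012 0.0194 0.0275] [np.float64(0.005643153708474134), np.float64(0.005643153708474248)]
swab_cup_mid 0 [219.0, 160.2] 0.81 [ 0.7066 -0.4091  0.05  ]
swab_cup_mid 1 [371.5, 181.5] 0.67 [ 0.7204 -0.3701  0.05  ]
    [ 0.7032 -0.3654  0.0805] [np.float64(0.0011145859076789537), np.float64(0.001114585907678837)]
```

The jig hangs upright on the arm: the eye is at z≈0.145 and the grip block is directly above it at 0.19. The arm points forward and the robot is clear.

```bash
python3 -c "
from station import *
print(finish_job())"
```

```text
the job is handed in; nothing more can be done
None
```

The jig tree's empty arm now points to the front edge, measured to within about 0.03 rad. The drilling jig hangs upright and free on it by its eye. The robot was clear of everything and the job was handed in at about 21 s, with the jar, carton and swab cup still standing where they were within camera accuracy.

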